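# Ink the stamp and hold it on the packing slip

## Task

Ink the rubber stamp by pressing it flat and gently onto the middle of the open ink pad, its long side along the pad's long side. Then set it flat and square inside the large rectangular frame on the slip that lies on the sloping rest, and press lightly so that the sprung plate sinks about half of its 12 mm travel, never to its stop. Finish while still holding the stamp pressed there, do not let go; leave the other things on the bench where they are.

Things in the scene. Friction and masses are not known exactly. Their poses are not given: they have to be found in the camera images.
- stamp_center (a point): Wooden rubber stamp, loose, upright on the bench, about 60 g. Foot 26 (x) by 62 (y) by 20 high; above it, on the centre line, a round handle: neck 18 diameter from 20 to 44 above the underside, rounded head 24 diameter from 44 to 76 (top). This point: on the centre line, 38 above the underside; z up the handle, y along the foot's long side. Turned by half it prints as well.
- pad_center (a point): Open ink pad, fixed to the bench; its stamping surface is 62 (x) by 90 (y), rigid, level, 9 above the bench. This point: centre of that surface; z up, y along its long side. Its lid, 64 by 92, is hinged along the +x long edge, 32 from the centre, and stands open, leaning away, top edge about 75 above the bench.
- frame_center (a point): Centre of the large printed rectangle (thin dark outline) on the slip of the sloping rest, on the stamping surface. Inside it is 48 (x, up the slope) by 84 (y, level). z is the surface's outward normal, leaning 15 degrees (0.26 rad) from vertical to the rest's front. The point sinks with the plate. The small tick boxes and ruled lines up-slope of it are not the frame.
- rest: Sloping stamping rest, grey and steel, 140 (x) by 170 (y), 80 high at the back (+x), fixed to the bench; origin under its centre. On it a sprung plate 126 by 156; the frame's centre lies 26 down-slope of the plate's middle, and a clip bar 5 high crosses the plate 73 to 85 up-slope of the frame's centre.
- plate (a joint): How far the sprung plate of the rest has sunk along its normal, in m: 0 free (up), 0.012 at its stop. It starts to sink at about 1.5 N and then takes about 0.8 N more for each mm (about 6 N at half travel), and springs back when released.
- stapler: stapler, 28x122x36, lying behind the work; bystander; origin under its centre
- jar: white screw-lid jar, 53 diameter, 46 high; bystander; origin under its centre
- calculator: grey desk calculator, 116x70x15, lying flat; bystander; origin under its centre
- product: white product carton, 60x155x45, lying flat; bystander; origin under its centre
Things that resemble listed ones, but are neither listed nor needed, are in the scene too. There is more than one size of the part that bears stamp_center; the job needs the smaller.

How it is judged:
On the way:
1. the stamp is pressed flat on the ink pad, its foot wholly on it (contact force between stamp and ink_pad above 1 N and x of stamp_center in the frame of pad_center between -0.02 and 0.02 m and y of stamp_center in the frame of pad_center between -0.016 and 0.016 m and z of stamp_center in the frame of pad_center between 0.034 and 0.042 m and angle between the y axis of stamp_center and the y axis of pad_center, either way round below 0.2 rad and angle between the z axis of stamp_center and the z axis of pad_center, either way round below 0.08 rad), for 0.2 s.
At the end, for the whole second after the job is handed in: The stamp, still gripped and at rest, stands with its underside flat (within 4 degrees) on the slip inside the large frame: centred within 9 mm up-slope and 10 mm across, its long side within 7 degrees of the frame's; the contact force is 2 to 14 N and the sprung plate has sunk 3 to 9 mm (x of stamp_center in the frame of frame_center between -0.009 and 0.009 m and y of stamp_center in the frame of frame_center between -0.01 and 0.01 m and z of stamp_center in the frame of frame_center between 0.034 and 0.042 m and angle between the y axis of stamp_center and the y axis of frame_center, either way round below 0.12 rad and angle between the z axis of stamp_center and the z axis of frame_center, either way round below 0.07 rad and value of joint plate between 0.003 and 0.009 m and contact force between stamp and plate between 2 and 14 N and contact force between the fingers and stamp above 1 N and linear speed of stamp below 0.02 m/s); the arm keeps its last pose, push and grip.
It fails at once if the sprung plate is pressed to its stop (value of joint plate above 0.0117 m or contact force between anything else and plate above 25 N).
It fails at once if the ink pad is pressed hard (over 45 N) (contact force between anything else and ink_pad above 45 N).
It fails at once if another thing on the bench is moved more than 30 mm (distance of any of stapler, jar, calculator, product from where it was at the start of the episode above 0.03 m).
It also fails if it takes over 48 s, if anything falls off the work surface, if the arm or the gripper's body presses on something with over 40 N, if the wrist force passes 120 N, or if a joint passes its speed limit or range.

## Robot

A 6-joint arm with a two-finger parallel gripper is mounted at the origin on a cart in front of the work surface, level with it; the furniture and walls round the work are solid. World frame = base frame: x ahead of the robot, y to its left, z up, the work surface at z = 0. Lengths are in m, angles in rad, forces in N, time in s.
With the tool pointing down it reaches from about 0.275 to 0.725 m from the base axis. Payload 15.9 kg.
Tool frame: the origin (TCP) lies between the finger pads; the fingertips stand 25 mm ahead of it and the grasp point (between the pads) lies 6 mm ahead of it; x points along the fingers, z is the direction in which the jaws open and shut, and the axes are right-handed (so a half turn about x gives the same grasp; the last joint's range is limited). The gripper opens to 85 mm and grips with 20 to 120 N. Pads are 22 mm wide; open, the fingers measure 114 mm over their backs; the gripper's body (76 mm by 85 mm) begins 54 mm behind the grasp point. The pads swing forward as they close: fully open they stand 13 mm farther back than shut.
Start: joints at [1.279, 0.213, -0.034, 1.323, 0, 1.571], TCP at [0.144, 0.479, 0.256] pointing down, gripper open.
Joint ranges: [-2.98, 2.98], [-0.74, 1.72], [-1.14, 1.35], [-2.1, 2.04], [-1.57, 1.44], [-3.14, 3.14]. Speed limits (rad/s): [1.89, 1.89, 2.39, 2.57, 3.14, 3.14].

## Interface

Orientations are given as [roll, pitch, yaw] about the fixed x, y, z axes, in that order (R = Rz(yaw) Ry(pitch) Rx(roll)).
In Python, from bench import * gives the robot as it stands. The module is installed in compiled form; this text tells all that it offers.
- The arm moves only by the tool servo_tool, never from a script. Its argument "motion" is a list of rows, each an object with "delta_pos": the shift along the tool's x, y, z in cm, a list of three; "turn": the turn, a rotation vector about the tool's x, y, z in rad, a list of three; "jaw": the opening, from 0 (shut) to 1 (fully open). A call has 1 to 10 rows; each row shifts and turns the commanded pose from where the row before left it, along the tool's axes as they then stand; what a row does not reach is not made up. A row lasts 1/12 s, in which the tool goes at most 41.7 mm and 7.16 degrees, less where a joint would pass 70% of its speed; a pose out of reach is approached as far as the arm can. A call is refused whole if a number of a shift passes 4.17 or a number of a turn 0.125, either way. A call with a gripper value outside its range is refused whole. The fingers move at their own pace and stop on an object; "grip_force" is the grip in N (left out, the last holds). Time passes only in rows, so rows that do not move let the fingers close. It gives the time, the measured TCP pose, the force and the opening at its end, in the units of the state.
- observe(): the state, without advancing time (a new reading comes with each control period).
- capture(name): name is "side" or "top" or "wrist"; returns (picture, depth): 480x640x3 uint8, red, green, blue; 480x640 float32, m along the optical axis (not along the pixel's ray), 0 where there is no reading.
- get_calibration(name): a dict with "mtx" (3x3 intrinsics, pixels), "T" (4x4, takes a point from camera to world coordinates); the wrist camera has in their place "T_tool_cam" (4x4, takes a point from camera to tool coordinates, whose origin is the TCP and whose axes are the tool frame's). Camera axes: x right, y down, z forward; pixel columns grow to the right and rows downward; lengths in m; the calibration is good to about 2 mm. A picture is of the moment at which its call begins: read the wrist's pose just before it. get_calibration takes no time and is no camera call.
- sign_off(): hands the job in, once; it reports no verdict.
The state is a dict: "time_s": time; "joints": joint angles; "joint_vel": joint speeds; "effort": joint torques, N m; "position": TCP position; "ee_rot": TCP orientation; "ft_force": force on the tool from outside, world axes, zero at the start; "moment": the same for the moment, N m; "gripper_width": opening from 0.0 (shut) to 1.0 (fully open).
Only numpy, scipy, OpenCV 4.12 (cv2) and the standard library are available. Lean on these libraries where they do the work, as an engineer would, in place of code of your own. Each camera call takes 0.05 s, during which the arm holds its last target.

## Working session

There is one attempt and no reset: what is moved stays moved. The work goes in short steps, Python scripts to look and compute and a tool call to move; the robot and the scene stay as the last step left them, time stands still between calls to the robot, and variables do not carry over. Pictures are saved under pics/ and viewed, and the job is handed in when it is done.

Besides the shell and the picture viewer there is one more tool, called after "Call:" by a JSON object that holds its "op" and its "data". servo_tool: Moves the arm, as the interface text tells. Its arguments: {"type":"object","properties":{"motion":{"type":"array","items":{"type":"object","properties":{"delta_pos":{"type":"array","items":{"type":"number"}},"turn":{"type":"array","items":{"type":"number"}},"jaw":{"type":"number"}}}},"grip_force":{"type":"number"}},"required":["motion"]}

```bash
mkdir -p pics
cat > h.py <<'E'
from bench import *
import numpy as np, cv2
from scipy.spatial.transform import Rotation as R
def snap(n,tag):
    s=observe(); p,d=capture(n); np.savez(f'{tag}.npz',p=p,d=d,pos=s['position'],rot=s['ee_rot'])
    cv2.imwrite(f'pics/{tag}.png',p[:,:,::-1]); return p,d,s
def Tcw(n,s=None):
    c=get_calibration(n)
    if 'T' in c: return np.array(c['mtx']),np.array(c['T'])
    T=np.eye(4);T[:3,:3]=R.from_euler('xyz',s['rot'] if 'rot' in s else s['ee_rot']).as_matrix();T[:3,3]=s['pos'] if 'pos' in s else s['position']
    return np.array(c['mtx']),T@np.array(c['T_tool_cam'])
def cloud(n,d,s=None):
    K,T=Tcw(n,s); v,u=np.mgrid[:480,:640]
    P=np.stack([(u-K[0,2])/K[0,0]*d,(v-K[1,2])/K[1,1]*d,d],-1)@T[:3,:3].T+T[:3,3]
    P[d<=0]=np.nan; return P
E
python3 - <<'E'
from h import *
print(observe())
for n in('side','top'): snap(n,n+'0'); print(Tcw(n))
E
```

```text
{'time_s': 0.0, 'joints': array([ 1.27900866e+00,  2.13365399e-01, -3.50663319e-02,  1.32351357e+00,
        1.28446469e-05,  1.57079693e+00]), 'joint_vel': array([ 0.00085755, -0.00095046, -0.00077558,  0.00138057, -0.0023359 ,
       -0.00038734]), 'effort': array([-1.64625162e-03, -6.86153841e+01,  4.87121272e+01,  1.75138906e-02,
       -2.68530366e-04, -2.28806618e-05]), 'position': array([0.14373601, 0.47855766, 0.25580867]), 'ee_rot': array([ 3.13041445,  1.56964729, -1.87376281]), 'ft_force': array([-0.71001193, -0.30967164,  0.62037403]), 'moment': array([-0.04961539, -0.00511046, -0.04319977]), 'gripper_width': 0.999604440993458}
(array([[488.97517741,   0.        , 325.58188793],
       [  0.        , 488.97517741, 233.92013563],
       [  0.        ,   0.        ,   1.        ]]), array([[ 0.99343407, -0.06622996,  0.09328631,  0.41041886],
       [-0.11402766, -0.63946184,  0.76031983, -0.94884192],
       [ 0.00929709, -0.76596485, -0.64281523,  0.77196128],
       [ 0.        ,  0.        ,  0.        ,  1.        ]]))
(array([[479.96944039,   0.        , 319.1626005 ],
       [  0.        , 479.96944039, 238.64388121],
       [  0.        ,   0.        ,   1.        ]]), array([[ 0.02966379, -0.99800372,  0.05575513,  0.4355014 ],
       [-0.99953388, -0.02921414,  0.00886267, -0.10758214],
       [-0.00721614, -0.05599204, -0.99840514,  1.33145389],
       [ 0.        ,  0.        ,  0.        ,  1.        ]]))
```

View pics/top0.png

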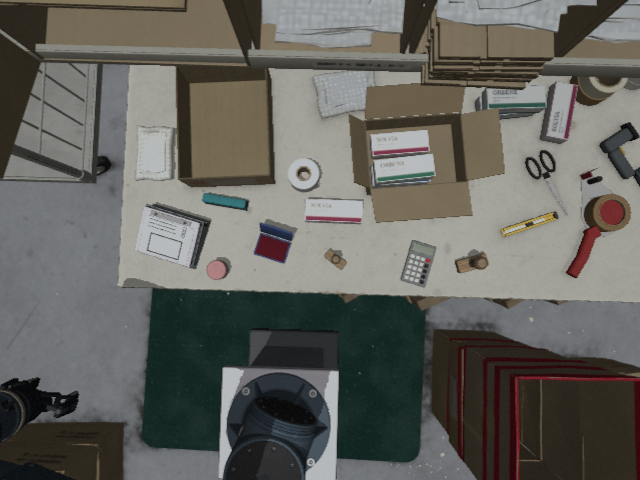

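View pics/side0.png

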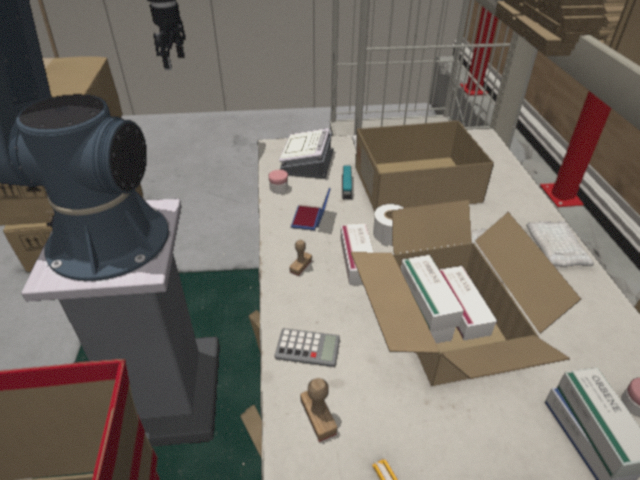

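Two stamps show in the top view, one at px (336,258) and one at (472,262). The one at (336,258) looks smaller. I'll confirm that by measuring both in crops.

Run:
```python
from h import *
z=np.load('top0.npz');p,d=z['p'],z['d'];P=cloud('top',d)
def meas(n,r,lo,hi):
    u0,v0,u1,v1=r;Q=P[v0:v1,u0:u1].reshape(-1,3);m=(Q[:,2]>lo)&(Q[:,2]<hi);Q=Q[m]
    if len(Q)<4: print(n,'few',len(Q));return
    c,(w,h),a=cv2.minAreaRect(Q[:,:2].astype(np.float32)*1000)
    print(n,len(Q),'c',np.round(c,1),'size',round(w,1),round(h,1),'ang',round(a,1),'med',np.round(np.median(Q,0),4),'zmax',Q[:,2].max().round(4))
for n,r in(('small',(315,240,360,280)),('big',(445,240,500,285))):
    meas(n+' foot',r,.008,.03);meas(n+' head',r,.05,.12)
meas('calc',(395,235,440,290),.006,.05);meas('jar',(203,255,233,285),.01,.1)
meas('stapler',(195,185,255,215),.01,.1);meas('pad',(245,215,300,270),.005,.014);meas('lid',(245,215,300,270),.02,.12)
meas('rest',(130,195,215,275),.02,.12);meas('carton',(300,190,370,230),.02,.12)
meas('bench',(290,225,320,240),-.1,.1)
a=cv2.resize(p[235:290,310:505][:,:,::-1],None,fx=4,fy=4,interpolation=cv2.INTER_CUBIC)
cv2.imwrite('pics/crop1.png',a)
a=cv2.resize(p[190:290,125:305][:,:,::-1],None,fx=4.4,fy=4.4,interpolation=cv2.INTER_CUBIC)
cv2.imwrite('pics/crop2.png',a)
```

```text
small foot 157 c [ 454.8 -145.7] size 116.8 82.7 ang 86.3 med [ 0.4539 -0.1384  0.021 ] zmax 0.0273
small head 71 c [ 453.7 -140.9] size 21.1 23.6 ang 1.6 med [ 0.4537 -0.1417  0.0749] zmax 0.0804
big foot 210 c [ 452.4 -531.3] size 122.0 64.2 ang 80.0 med [ 0.4538 -0.4935  0.0263] zmax 0.03
big head 160 c [ 455.3 -512.9] size 32.3 32.8 ang 35.8 med [ 0.4554 -0.5093  0.0987] zmax 0.1059
calc 1114 c [ 453.  -366.6] size 120.8 148.4 ang 89.1 med [ 0.45   -0.3686  0.0135] zmax 0.0248
jar 350 c [416.6 176.3] size 51.1 52.1 ang 3.7 med [0.4174 0.1742 0.0463] zmax 0.055
stapler 448 c [623.  178.2] size 152.3 58.1 ang 81.7 med [0.6057 0.1708 0.0366] zmax 0.0452
pad 691 c [497.2  34.5] size 149.4 149.3 ang 2.3 med [0.4808 0.0349 0.0103] zmax 0.014
lid 289 c [523.7  20.2] size 90.3 21.3 ang 73.2 med [0.5237 0.0197 0.0566] zmax 0.08
rest 3177 c [506.5 292.9] size 215.3 213.1 ang 2.9 med [0.5034 0.2963 0.0619] zmax 0.0879
carton 1348 c [ 598.  -134.8] size 90.9 188.3 ang 1.4 med [ 0.5842 -0.1331  0.0464] zmax 0.0776
bench 450 c [527.1 -54.7] size 40.8 80.9 ang 2.9 med [ 0.5271 -0.0545  0.0014] zmax 0.08
```

View pics/crop1.png

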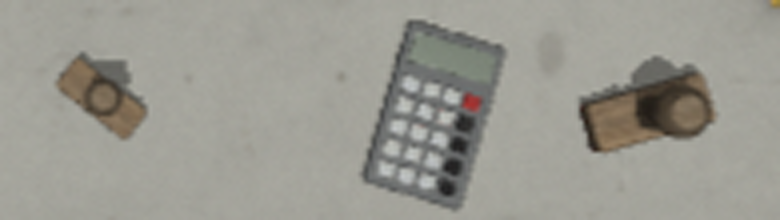

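View pics/crop2.png

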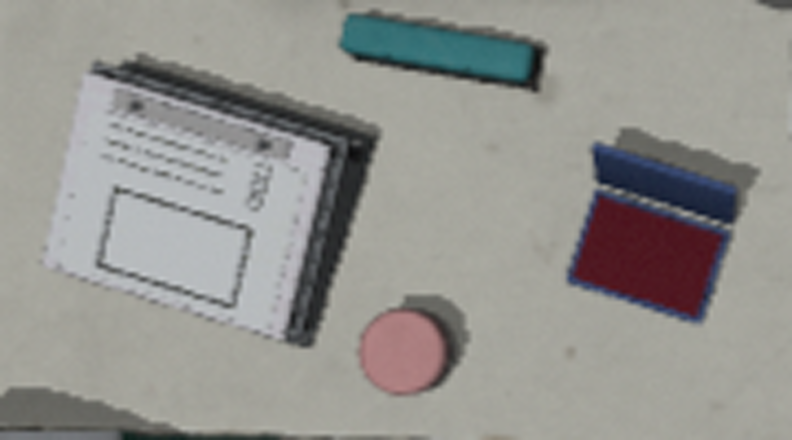

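The crop shows the stamp at top px (336,258) with a head about 24 mm across and about 76 mm tall. That is the smaller one, as needed. The other at (472,262) has a 33 mm head, is about 100 mm tall, and is not wanted. The pad is at about px (272,248), and the large frame is at about px (165,247), below the ruled lines. Next I'll check the tool axes and the wrist camera.

```bash
cat >> h.py <<'E'
def plan(target_pos,Rt=None,s=None):
    s=s or observe(); R0=R.from_euler('xyz',s['ee_rot']); 
    Rt=Rt if Rt is not None else R0
    dp=R0.inv().apply(np.array(target_pos)-s['position'])*100
    rv=(R0.inv()*Rt).as_rotvec()
    print('shift tool cm',dp.round(2),'rotvec',rv.round(4),'| shift in target-tool axes',(Rt.inv().apply(np.array(target_pos)-s['position'])*100).round(2))
def toolR(ax,zx):  # tool x=ax, z ~ zx
    ax=np.array(ax,float);ax/=np.linalg.norm(ax);zx=np.array(zx,float);zx-=ax*(zx@ax);zx/=np.linalg.norm(zx)
    return R.from_matrix(np.stack([ax,np.cross(zx,ax),zx],1))
E
python3 - <<'E'
from h import *
s=observe();print(R.from_euler('xyz',s['ee_rot']).as_matrix().round(3));c=get_calibration('wrist');print(np.array(c['T_tool_cam']).round(4),c['mtx'])
snap('wrist','w0')
# stamp foot color/height at small
z=np.load('top0.npz');p=z['p'].astype(int);P=cloud('top',z['d'])
r=np.s_[240:280,315:360];Q=P[r];c=p[r]
m=(c[...,0]-c[...,2]>25)&(Q[...,2]<.035);cc=Q[m];print(len(cc))
# project pixels to z=.02
K,T=Tcw('top');v,u=np.nonzero(m);v=v+240;u=u+315
ray=np.stack([(u-K[0,2])/K[0,0],(v-K[1,2])/K[1,1],np.ones(len(u))],-1)@T[:3,:3].T
X=T[:3,3]+ray*((.02-T[2,3])/ray[:,2:]);print(cv2.minAreaRect((X[:,:2]*1000).astype(np.float32)))
plan([.40,.25,.27]);plan([.45,-.09,.25])
E
```

```text
[[-0.    -0.958  0.288]
 [-0.001  0.288  0.958]
 [-1.     0.    -0.001]]
[[-2.000e-04 -2.916e-01  9.565e-01 -1.182e-01]
 [ 4.000e-04 -9.565e-01 -2.916e-01  7.350e-02]
 [ 1.000e+00  3.000e-04  3.000e-04  5.000e-04]
 [ 0.000e+00  0.000e+00  0.000e+00  1.000e+00]] [[382.79230574   0.         323.65248476]
 [  0.         382.79230574 237.38476188]
 [  0.           0.           1.        ]]
127
((454.0881042480469, -140.5471954345703), (60.30545425415039, 24.370922088623047), 53.53744888305664)
shift tool cm [ -1.39 -31.12 -14.53] rotvec [0. 0. 0.] | shift in target-tool axes [ -1.39 -31.12 -14.53]
shift tool cm [  0.63 -45.69 -45.65] rotvec [0. 0. 0.] | shift in target-tool axes [  0.63 -45.69 -45.65]
```

View pics/w0.png

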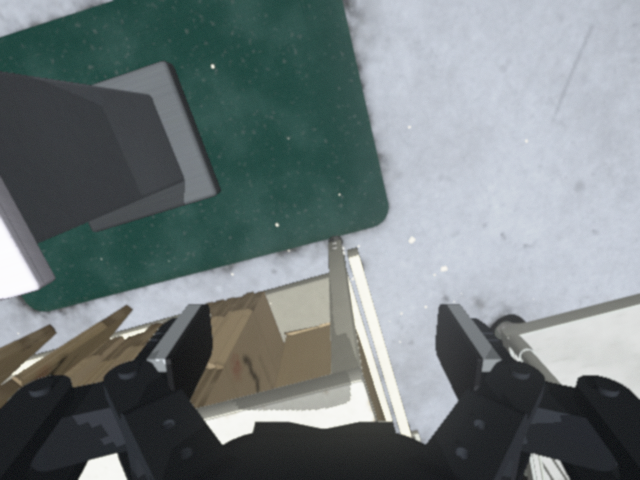

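Call:
{"op": "servo_tool", "data": {"motion": [{"delta_pos": [-0.2,-3.05,-1.85]},{"delta_pos": [-0.2,-3.05,-1.85]},{"delta_pos": [-0.2,-3.05,-1.85]},{"delta_pos": [-0.2,-3.05,-1.85]},{"delta_pos": [-0.2,-3.05,-1.85]},{"delta_pos": [-0.2,-3.05,-1.85]},{"delta_pos": [-0.2,-3.05,-1.85]},{"delta_pos": [-0.2,-3.05,-1.85]},{"delta_pos": [-0.2,-3.05,-1.85]},{"delta_pos": [-0.2,-3.05,-1.85]}]}}

```text
schema error: expected keys delta_pos, turn, jaw
```

Call:
{"op": "servo_tool", "data": {"motion": [{"delta_pos": [-0.2,-3.05,-1.85]},{"delta_pos": [-0.2,-3.05,-1.85]},{},{}]}}

```text
schema error: expected keys delta_pos, turn, jaw
```

Run:
```python
from h import *
p,d,s=snap('wrist','w1');print(s['position'],s['joints'].round(3),s['time_s'],s['joint_vel'].round(3))
```

```text
[0.14376695 0.47865105 0.25594918] [ 1.279  0.213 -0.035  1.323  0.     1.571] 0.15 [-0.002 -0.     0.004  0.001  0.001 -0.001]
```

View pics/w1.png

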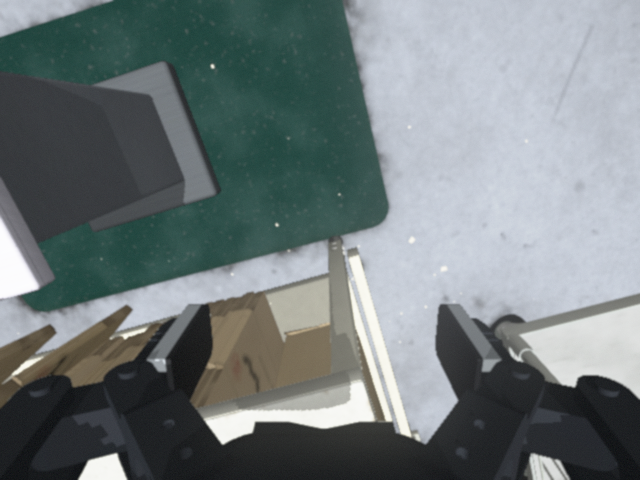

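Every row needs all three keys, so I'll resend.

Call:
{"op": "servo_tool", "data": {"motion": [{"delta_pos": [-0.2,-3.05,-1.85],"turn": [0,0,0],"jaw": 1},{"delta_pos": [-0.2,-3.05,-1.85],"turn": [0,0,0],"jaw": 1},{"delta_pos": [-0.2,-3.05,-1.85],"turn": [0,0,0],"jaw": 1},{"delta_pos": [-0.2,-3.05,-1.85],"turn": [0,0,0],"jaw": 1},{"delta_pos": [-0.2,-3.05,-1.85],"turn": [0,0,0],"jaw": 1},{"delta_pos": [-0.2,-3.05,-1.85],"turn": [0,0,0],"jaw": 1},{"delta_pos": [-0.2,-3.05,-1.85],"turn": [0,0,0],"jaw": 1},{"delta_pos": [-0.2,-3.05,-1.85],"turn": [0,0,0],"jaw": 1},{"delta_pos": [-0.2,-3.05,-1.85],"turn": [0,0,0],"jaw": 1},{"delta_pos": [-0.2,-3.05,-1.85],"turn": [0,0,0],"jaw": 1}]}}

```text
time_s: 1.03
position: [0.3835, 0.2123, 0.2765]
ee_rot: [-0.76, 1.571, 0.519]
ft_force: [-0.3, 1.7, 0.0]
gripper_width: 0.999
```

Call:
{"op": "servo_tool", "data": {"motion": [{"delta_pos": [-0.2,-3.05,-1.85],"turn": [0,0,0],"jaw": 1},{"delta_pos": [-0.2,-3.05,-1.85],"turn": [0,0,0],"jaw": 1},{"delta_pos": [0,0,0],"turn": [0,0,0],"jaw": 1},{"delta_pos": [0,0,0],"turn": [0,0,0],"jaw": 1}]}}

```text
time_s: 1.37
position: [0.4313, 0.1596, 0.28]
ee_rot: [2.261, 1.57, -2.746]
ft_force: [-0.1, -0.2, -1.1]
gripper_width: 1.002
```

Run:
```python
from h import *
p,d,s=snap('wrist','w2');print(s['position'],s['joints'].round(3),s['time_s'],s['joint_vel'].round(3))
```

```text
[0.43129276 0.15959853 0.28002654] [ 0.354  0.128 -0.078  1.366 -0.     0.65 ] 1.3667 [ 0.053 -0.014 -0.017  0.001  0.005  0.021]
```

View pics/w2.png

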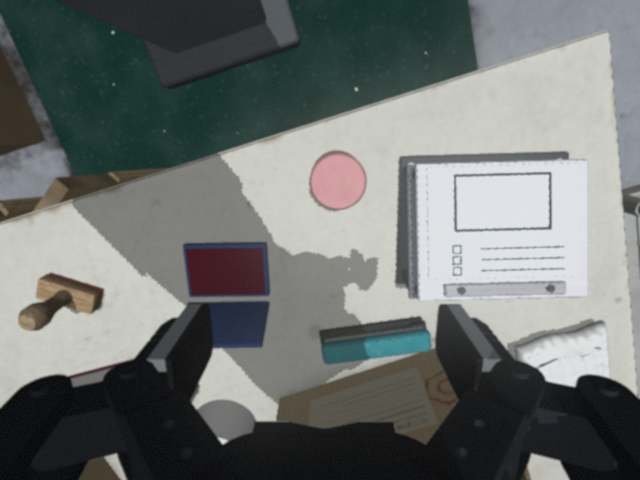

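This wrist picture shows everything needed: frame corners near (455,173), (551,173), (551,230) and (455,230), pad (188,245) to (267,297), and stamp foot around (70,293). Now I'll measure them all from it.

```bash
cat > m.py <<'E'
from h import *
z=np.load('w2.npz');p=z['p'];d=z['d'];P=cloud('wrist',d,z);K,T=Tcw('wrist',z)
def ray(uv):
    uv=np.atleast_2d(uv).astype(float);return np.c_[(uv[:,0]-K[0,2])/K[0,0],(uv[:,1]-K[1,2])/K[1,1],np.ones(len(uv))]@T[:3,:3].T
def onplane(uv,c,n):
    r=ray(uv);t=((c-T[:3,3])@n)/(r@n);return T[:3,3]+r*t[:,None]
# bench height
Q=P[190:235,240:290].reshape(-1,3);print('bench',np.nanmedian(Q,0))
# slip plane
Q=P[178:226,460:546].reshape(-1,3);Q=Q[~np.isnan(Q[:,0])];c=Q.mean(0);n=np.linalg.svd(Q-c)[2][2];n*=np.sign(n[2]);print('slip c',c,'n',n,'tilt',np.degrees(np.arccos(n[2])),'rms',np.std((Q-c)@n))
g=cv2.cvtColor(p,cv2.COLOR_RGB2GRAY);sub=(g[160:240,440:565]<110).astype(np.uint8)
cn,_=cv2.findContours(sub,cv2.RETR_CCOMP,cv2.CHAIN_APPROX_NONE)
for k in cn:
    if cv2.contourArea(k)>3000:
        x=onplane(k[:,0]+[440,160],c,n)
        e2=np.array([0,1,0.]);ax=np.array([n[0]*-1,n[1]*-1,0]);xs=ax/np.linalg.norm(ax);xs-=n*(xs@n);xs/=np.linalg.norm(xs);ys=np.cross(n,xs)
        q=np.c_[(x-c)@xs,(x-c)@ys]*1000;rc=cv2.minAreaRect(q.astype(np.float32));ctr=c+xs*rc[0][0]/1000+ys*rc[0][1]/1000
        print('frame',ctr.round(4),rc[1],rc[2],'ys',ys.round(3), 'yaw',np.degrees(np.arctan2(ys[1],ys[0])))
# pad
c_=p.astype(int);m=((c_[...,0]-c_[...,1]>40)&(c_[...,0]>c_[...,2]+15)).astype(np.uint8);m[:235]=0;m[305:]=0;m[:,:175]=0;m[:,280:]=0
v,u=np.nonzero(m);x=onplane(np.c_[u,v],np.array([0,0,.009]),np.array([0,0,1.]));rc=cv2.minAreaRect((x[:,:2]*1000).astype(np.float32));print('pad',rc,np.median(P[m>0],0))
# stamp foot
hsv=(c_[...,0]-c_[...,2]>25).astype(np.uint8);hsv[:262]=0;hsv[335:]=0;hsv[:,:10]=0;hsv[:,112:]=0
Z=P[...,2];f=(hsv>0)&(Z<.026)&(Z>.014);v,u=np.nonzero(f);print('foot',cv2.minAreaRect((P[f][:,:2]*1000).astype(np.float32)),np.median(P[f],0))
h=(hsv>0)&(Z>.05);print('head',np.median(P[h],0),P[h].max(0),P[h].min(0),h.sum())
a=cv2.resize(p[255:345,0:130,::-1],None,fx=6,fy=6,interpolation=cv2.INTER_CUBIC);cv2.imwrite('pics/stampcrop.png',a)
E
python3 m.py
```

```text
bench [0.43166582 0.09424357 0.00067267]
slip c [0.47527002 0.31636565 0.05656428] n [-0.24781754  0.06811139  0.96640949] tilt 14.892552847210252 rms 0.0007324239863826623
pad ((474.7327575683594, 13.249265670776367), (36.271663665771484, 49.02550506591797), 75.7041015625) [0.46319932 0.008071   0.01218829]
foot ((453.3518371582031, -139.7216033935547), (62.59791564941406, 26.238265991210938), 53.305599212646484) [ 0.44955461 -0.13380415  0.0203153 ]
head [ 0.45102431 -0.13578761  0.07505619] [ 0.46210618 -0.12747096  0.07790495] [ 0.44236784 -0.14892025  0.06570462] 406
```

```bash
echo
```

```text
(no output)
```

View pics/stampcrop.png

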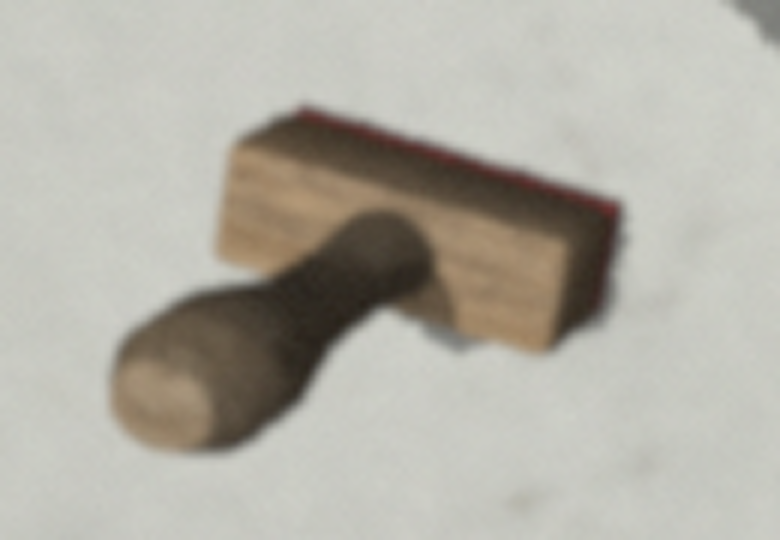

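```bash
cat > m2.py <<'E'
exec(open('m.py').read().split('# pad')[0])
def fit(mask,off,c,n):
    v,u=np.nonzero(mask);x=onplane(np.c_[u+off[0],v+off[1]],c,n)
    xs=np.array([-n[0],-n[1],0]);xs=np.array([.958,-.288,0]) if np.linalg.norm(xs)<.1 else xs/np.linalg.norm(xs)
    xs=xs-n*(xs@n);xs/=np.linalg.norm(xs);ys=np.cross(n,xs)
    q=np.c_[(x-c)@xs,(x-c)@ys]*1000;rc=cv2.minAreaRect(q.astype(np.float32));ctr=c+xs*rc[0][0]/1000+ys*rc[0][1]/1000
    print(len(v),'ctr',ctr.round(4),rc[1],rc[2],'ys yaw',np.degrees(np.arctan2(ys[1],ys[0])))
o=(g[166:238,447:560]<150);print(g[166:238,447:560].min());fit(o,(447,166),c,n)
hs=cv2.cvtColor(p,cv2.COLOR_RGB2HSV);s_=hs[235:310,175:285];print(s_[35,20],s_[15,70],s_[3:12,40])
mm=((s_[...,0]>165)|(s_[...,0]<10))&(s_[...,1]>100);mm=cv2.morphologyEx(mm.astype(np.uint8),cv2.MORPH_OPEN,np.ones((5,5)));fit(mm,(175,235),np.array([0.47,.02,.009]),np.array([0,0,1.]))
bl=(s_[...,1]>100).astype(np.uint8)
E
python3 m2.py
```

```text
bench [0.43166582 0.09424357 0.00067267]
slip c [0.47527002 0.31636565 0.05656428] n [-0.24781754  0.06811139  0.96640949] tilt 14.892552847210252 rms 0.0007324239863826623
95
469 ctr [0.4752 0.3162 0.0566] (87.84880065917969, 51.553653717041016) 89.9437255859375 ys yaw 74.63201000134873
[176 149  65] [176 111  71] [[ 38   8 126]
 [ 38   8 126]
 [ 36  10 126]
 [ 45   9 120]
 [105  10  98]
 [111  46  77]
 [111 103  77]
 [113 116  88]
 [112 110  93]]
3223 ctr [0.4806 0.0331 0.009 ] (80.6622543334961, 51.62800216674805) 89.8502197265625 ys yaw 73.26783977220529
```

Call:
{"op": "servo_tool", "data": {"motion": [{"delta_pos": [1.2,-1.34,-3.5],"turn": [0,0,0],"jaw": 1},{"delta_pos": [1.2,-1.34,-3.5],"turn": [0,0,0],"jaw": 1},{"delta_pos": [1.2,-1.34,-3.5],"turn": [0,0,0],"jaw": 1},{"delta_pos": [1.2,-1.34,-3.5],"turn": [0,0,0],"jaw": 1},{"delta_pos": [1.2,-1.34,-3.5],"turn": [0,0,0],"jaw": 1},{"delta_pos": [1.2,-1.34,-3.5],"turn": [0,0,0],"jaw": 1},{"delta_pos": [1.2,-1.34,-3.5],"turn": [0,0,0],"jaw": 1},{"delta_pos": [1.2,-1.34,-3.5],"turn": [0,0,0],"jaw": 1},{"delta_pos": [0,0,0],"turn": [0.116,0,0],"jaw": 1},{"delta_pos": [0,0,0],"turn": [0.116,0,0],"jaw": 1}]}}

```text
time_s: 2.25
position: [0.452, -0.1386, 0.1834]
ee_rot: [1.765, 1.569, 2.807]
ft_force: [0.7, 0.6, 0.7]
gripper_width: 1.001
```

Call:
{"op": "servo_tool", "data": {"motion": [{"delta_pos": [0,0,0],"turn": [0.116,0,0],"jaw": 1},{"delta_pos": [0,0,0],"turn": [0,0,0],"jaw": 1},{"delta_pos": [0,0,0],"turn": [0,0,0],"jaw": 1},{"delta_pos": [0,0,0],"turn": [0,0,0],"jaw": 1}]}}

```text
time_s: 2.58
position: [0.4527, -0.1373, 0.1844]
ee_rot: [-0.188, 1.571, 0.749]
ft_force: [0.7, -0.1, 0.2]
gripper_width: 1.001
```

Run:
```python
from h import *
p,d,s=snap('wrist','w3');print(s['position'],s['joints'].round(3),s['time_s'],s['joint_vel'].round(3))
plan([.4533,-.1397,.064],toolR([0,0,-1],[np.cos(np.radians(53.3)),np.sin(np.radians(53.3)),0]))
P=cloud('wrist',d,s);Z=P[...,2];c=p.astype(int);m=(c[...,0]-c[...,2]>25);m[:,:200]=0;m[:,440:]=0
f=m&(Z>.014)&(Z<.024)&(abs(P[...,0]-.453)<.05)&(abs(P[...,1]+.14)<.05);print(f.sum(),cv2.minAreaRect((P[f][:,:2]*1000).astype(np.float32)))
h=m&(Z>.072)&(Z<.082);print(h.sum(),np.median(P[h],0),cv2.minAreaRect((P[h][:,:2]*1000).astype(np.float32)))
```

```text
[ 0.45267881 -0.13725075  0.18435924] [-0.294  0.184 -0.254  1.133  0.     0.34 ] 2.5833 [-0.004  0.     0.003  0.    -0.001  0.008]
shift tool cm [12.04 -0.18 -0.15] rotvec [0.0052 0.0001 0.0001] | shift in target-tool axes [12.04 -0.18 -0.15]
1473 ((453.12701416015625, -140.31777954101562), (59.039146423339844, 23.565492630004883), 53.99355697631836)
146 [ 0.45381456 -0.14057309  0.07595116] ((453.6875915527344, -140.69955444335938), (13.391500473022461, 12.234905242919922), 49.5001106262207)
```

View pics/w3.png

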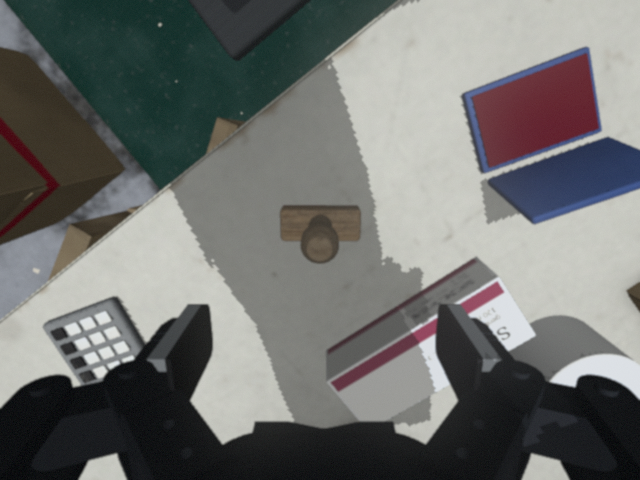

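The picture shows the small stamp foot squared to the jaws at px (320,222) and the head at (320,240). Descending to grip.

Call:
{"op": "servo_tool", "data": {"motion": [{"delta_pos": [3,-0.23,-0.2],"turn": [0.005,0,0],"jaw": 1},{"delta_pos": [3,0,0],"turn": [0,0,0],"jaw": 1},{"delta_pos": [3,0,0],"turn": [0,0,0],"jaw": 1},{"delta_pos": [2,0,0],"turn": [0,0,0],"jaw": 1},{"delta_pos": [1,0,0],"turn": [0,0,0],"jaw": 1},{"delta_pos": [0,0,0],"turn": [0,0,0],"jaw": 1},{"delta_pos": [0,0,0],"turn": [0,0,0],"jaw": 0.5},{"delta_pos": [0,0,0],"turn": [0,0,0],"jaw": 0.3},{"delta_pos": [0,0,0],"turn": [0,0,0],"jaw": 0.15},{"delta_pos": [0,0,0],"turn": [0,0,0],"jaw": 0}], "grip_force": 60}}

```text
time_s: 3.47
position: [0.4539, -0.1412, 0.0652]
ee_rot: [-1.229, 1.569, -0.303]
ft_force: [-0.7, -0.8, 1.0]
gripper_width: 0.453
```

Call:
{"op": "servo_tool", "data": {"motion": [{"delta_pos": [0,0,0],"turn": [0,0,0],"jaw": 0},{"delta_pos": [0,0,0],"turn": [0,0,0],"jaw": 0},{"delta_pos": [0,0,0],"turn": [0,0,0],"jaw": 0},{"delta_pos": [0,0,0],"turn": [0,0,0],"jaw": 0},{"delta_pos": [0,0,0],"turn": [0,0,0],"jaw": 0},{"delta_pos": [0,0,0],"turn": [0,0,0],"jaw": 0}]}}

```text
time_s: 3.97
position: [0.4537, -0.1413, 0.065]
ee_rot: [-1.476, 1.57, -0.55]
ft_force: [-1.3, -1.0, 8.0]
gripper_width: 0.257
```

Run:
```python
from h import *
p,d,s=snap('wrist','w4');print({k:np.round(v,4) for k,v in s.items()})
```

```text
{'time_s': np.float64(3.9667), 'joints': array([-3.018e-01,  2.888e-01, -4.454e-01,  8.355e-01, -3.000e-04,
        3.430e-01]), 'joint_vel': array([ 0.0005, -0.0004,  0.    ,  0.0009, -0.0007,  0.0005]), 'effort': array([ 7.66500e-01, -6.46367e+01,  3.95813e+01, -6.06500e-01,
        3.79400e-01, -1.36000e-02]), 'position': array([ 0.4537, -0.1413,  0.065 ]), 'ee_rot': array([-1.4758,  1.5696, -0.5498]), 'ft_force': array([-1.3376, -1.0067,  7.9774]), 'moment': array([-0.1053,  0.2812, -0.0571]), 'gripper_width': np.float64(0.2574)}
```

View pics/w4.png

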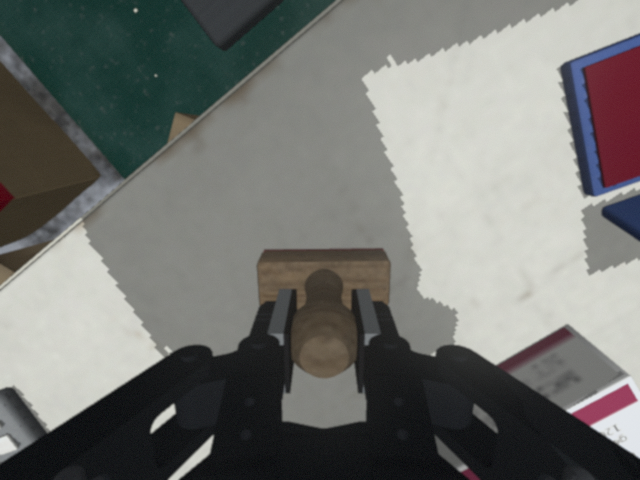

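Gripped at 22 mm opening and the stamp stands upright between the pads. The underside sits about 65 mm ahead of the TCP. Lifting.

Call:
{"op": "servo_tool", "data": {"motion": [{"delta_pos": [-1,0,0],"turn": [0,0,0],"jaw": 0},{"delta_pos": [-3,0,0],"turn": [0,0,0],"jaw": 0},{"delta_pos": [-3,0,0],"turn": [0,0,0],"jaw": 0},{"delta_pos": [-3,0,0],"turn": [0,0,0],"jaw": 0},{"delta_pos": [-2,0,0],"turn": [-0.115,0,0],"jaw": 0},{"delta_pos": [0,0,0],"turn": [-0.115,0,0],"jaw": 0},{"delta_pos": [0,0,0],"turn": [-0.115,0,0],"jaw": 0},{"delta_pos": [0,0,0],"turn": [0,0,0],"jaw": 0},{"delta_pos": [0,0,0],"turn": [0,0,0],"jaw": 0},{"delta_pos": [0,0,0],"turn": [0,0,0],"jaw": 0}]}}

```text
time_s: 4.85
position: [0.4531, -0.141, 0.1842]
ee_rot: [1.506, 1.57, 2.773]
ft_force: [-0.3, 0.1, -0.5]
gripper_width: 0.258
```

Run:
```python
from h import *
p,d,s=snap('wrist','w5');print(s['position'],s['ft_force'],s['gripper_width'],s['time_s'])
y=np.radians(73.15);plan([.4806,.0331,.12],toolR([0,0,-1],[np.cos(y),np.sin(y),0]))
```

```text
[ 0.45311769 -0.14099903  0.18415635] [-0.25055755  0.11679266 -0.54357985] 0.25826647884551185 4.85
shift tool cm [ 6.42  2.57 17.44] rotvec [-0.0091  0.     -0.0004] | shift in target-tool axes [ 6.41  2.42 17.46]
```

View pics/w5.png

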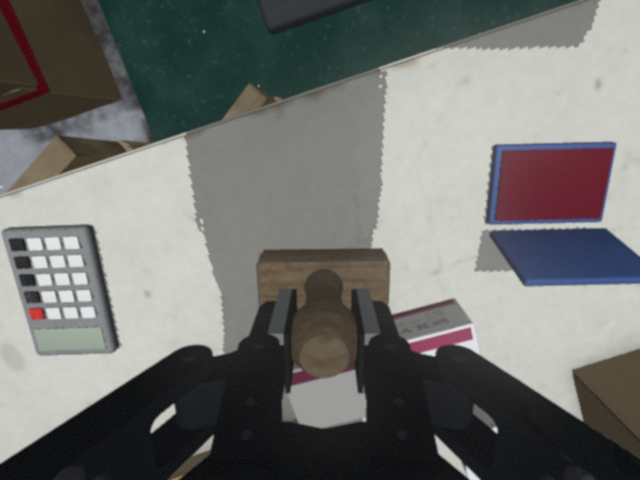

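The stamp is held unchanged, with its foot at (325,275) square to the jaws. Moving over the pad.

Call:
{"op": "servo_tool", "data": {"motion": [{"delta_pos": [0,0.5,3.5],"turn": [-0.009,0,0],"jaw": 0},{"delta_pos": [0,0.5,3.5],"turn": [0,0,0],"jaw": 0},{"delta_pos": [0,0.5,3.5],"turn": [0,0,0],"jaw": 0},{"delta_pos": [1,0.5,3.5],"turn": [0,0,0],"jaw": 0},{"delta_pos": [2.4,0.4,3.4],"turn": [0,0,0],"jaw": 0},{"delta_pos": [3,0,0],"turn": [0,0,0],"jaw": 0},{"delta_pos": [0,0,0],"turn": [0,0,0],"jaw": 0},{"delta_pos": [0,0,0],"turn": [0,0,0],"jaw": 0},{"delta_pos": [0,0,0],"turn": [0,0,0],"jaw": 0}]}}

```text
time_s: 5.65
position: [0.4807, 0.0317, 0.1216]
ee_rot: [-1.574, 1.57, -0.296]
ft_force: [0.4, -0.1, 0.2]
gripper_width: 0.261
```

Run:
```python
from h import *
p,d,s=snap('wrist','w6');print(s['position'],s['ft_force'],s['gripper_width'],s['time_s'])
y=np.radians(73.15);plan([.4806,.0331,.074],toolR([0,0,-1],[np.cos(y),np.sin(y),0]))
```

```text
[0.48074144 0.03167201 0.1215742 ] [ 0.44737924 -0.05883631  0.17333692] 0.2606890872773291 5.65
shift tool cm [4.79 0.1  0.13] rotvec [0.0013 0.0004 0.0015] | shift in target-tool axes [4.79 0.1  0.13]
```

View pics/w6.png

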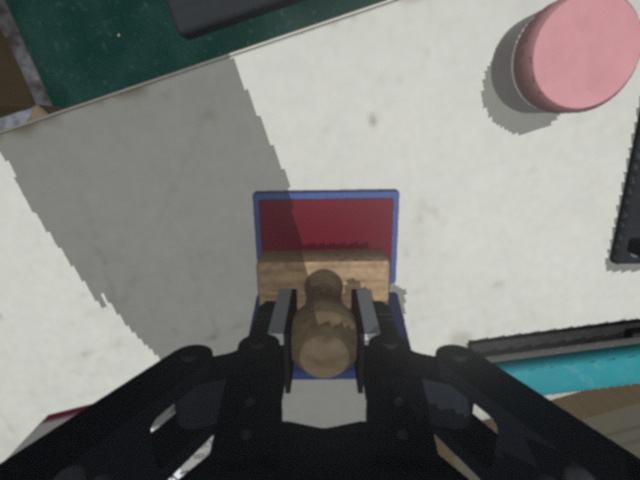

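The foot is centred over the pad, at px 326 against a pad span of 255 to 398. Lowering.

Call:
{"op": "servo_tool", "data": {"motion": [{"delta_pos": [2,0.1,0.13],"turn": [0,0,0],"jaw": 0},{"delta_pos": [1.5,0,0],"turn": [0,0,0],"jaw": 0},{"delta_pos": [0.7,0,0],"turn": [0,0,0],"jaw": 0},{"delta_pos": [0.2,0,0],"turn": [0,0,0],"jaw": 0},{"delta_pos": [0,0,0],"turn": [0,0,0],"jaw": 0},{"delta_pos": [0.1,0,0],"turn": [0,0,0],"jaw": 0},{"delta_pos": [0,0,0],"turn": [0,0,0],"jaw": 0}]}}

```text
time_s: 6.28
position: [0.4804, 0.0338, 0.0762]
ee_rot: [-1.187, 1.57, 0.093]
ft_force: [0.4, -0.9, -1.0]
gripper_width: 0.261
```

Call:
{"op": "servo_tool", "data": {"motion": [{"delta_pos": [0.1,0,0],"turn": [0,0,0],"jaw": 0},{"delta_pos": [0,0,0],"turn": [0,0,0],"jaw": 0}]}}

```text
time_s: 6.45
position: [0.4801, 0.0339, 0.0747]
ee_rot: [-1.228, 1.57, 0.052]
ft_force: [0.0, 0.1, -0.9]
gripper_width: 0.261
```

Call:
{"op": "servo_tool", "data": {"motion": [{"delta_pos": [0.05,0,0],"turn": [0,0,0],"jaw": 0},{"delta_pos": [0.05,0,0],"turn": [0,0,0],"jaw": 0},{"delta_pos": [0,0,0],"turn": [0,0,0],"jaw": 0}]}}

```text
time_s: 6.7
position: [0.4803, 0.0337, 0.074]
ee_rot: [-1.683, 1.57, -0.403]
ft_force: [-1.5, -2.8, 9.6]
gripper_width: 0.256
```

Contact at about 9.6 N. I'll hold there briefly.

Call:
{"op": "servo_tool", "data": {"motion": [{"delta_pos": [0,0,0],"turn": [0,0,0],"jaw": 0},{"delta_pos": [0,0,0],"turn": [0,0,0],"jaw": 0},{"delta_pos": [0,0,0],"turn": [0,0,0],"jaw": 0},{"delta_pos": [0,0,0],"turn": [0,0,0],"jaw": 0},{"delta_pos": [0,0,0],"turn": [0,0,0],"jaw": 0},{"delta_pos": [0,0,0],"turn": [0,0,0],"jaw": 0}]}}

```text
time_s: 7.2
position: [0.4803, 0.0337, 0.074]
ee_rot: [-1.685, 1.57, -0.405]
ft_force: [-2.1, -4.0, 10.6]
gripper_width: 0.259
```

Run:
```python
from h import *
s=observe();print({k:np.round(v,4) for k,v in s.items() if k in('position','ft_force','moment','gripper_width')},R.from_euler('xyz',s['ee_rot']).as_matrix().round(4))
p,d,_=snap('wrist','w7');snap('side','s7')
a=cv2.imread('pics/s7.png')[170:270,240:400];cv2.imwrite('pics/s7c.png',cv2.resize(a,None,fx=5,fy=5,interpolation=cv2.INTER_CUBIC))
```

```text
{'position': array([0.4803, 0.0337, 0.074 ]), 'ft_force': array([-2.0942, -4.0129, 10.5851]), 'moment': array([-0.4366,  0.4493,  0.0163]), 'gripper_width': np.float64(0.2594)} [[ 1.000e-03 -9.580e-01  2.868e-01]
 [-4.000e-04  2.868e-01  9.580e-01]
 [-1.000e+00 -1.100e-03 -1.000e-04]]
```

View pics/w7.png

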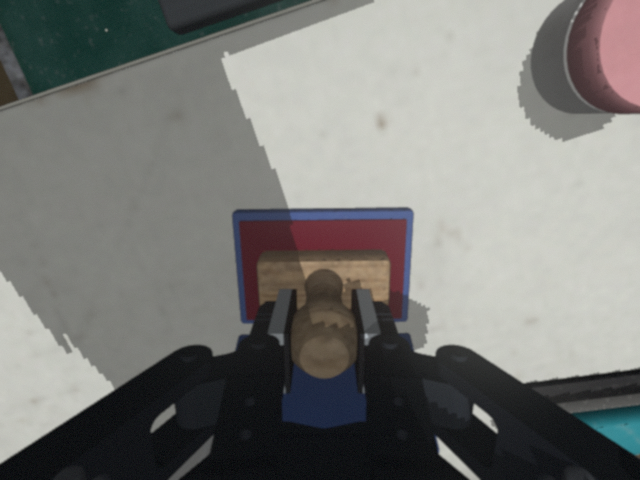

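View pics/s7c.png

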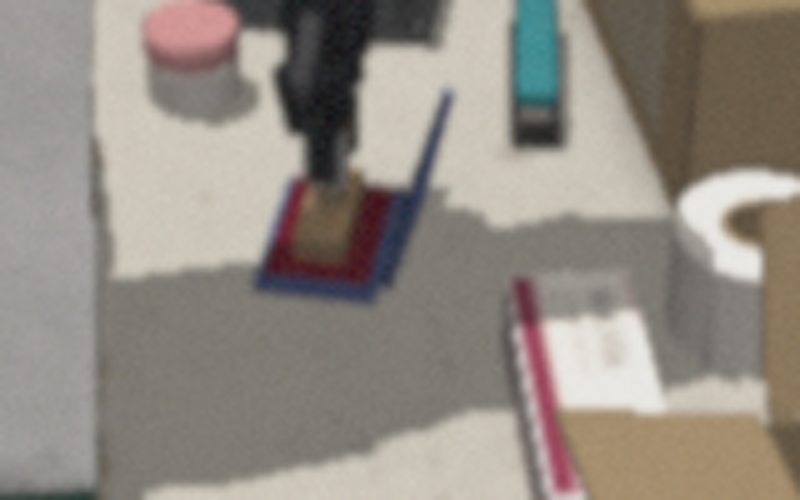

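Inked: the foot lies wholly inside the red surface in both views, flat, at about 10 N. Next I'll lift and go to the rest.

Call:
{"op": "servo_tool", "data": {"motion": [{"delta_pos": [-1,0,0],"turn": [0,0,0],"jaw": 0},{"delta_pos": [-3,0,0],"turn": [0,0,0],"jaw": 0},{"delta_pos": [-4,0,0],"turn": [0,0,0],"jaw": 0},{"delta_pos": [-4,0,0],"turn": [0,0,0],"jaw": 0},{"delta_pos": [-1,0,0],"turn": [0,0,0],"jaw": 0},{"delta_pos": [0,0,0],"turn": [0,0,0],"jaw": 0},{"delta_pos": [0,0,0],"turn": [0,0,0],"jaw": 0}]}}

```text
time_s: 7.88
position: [0.4801, 0.034, 0.2038]
ee_rot: [-1.17, 1.57, 0.11]
ft_force: [0.7, -0.3, -2.2]
gripper_width: 0.259
```

```bash
cat > tgt.py <<'E'
from h import *
F=np.array([.4752,.3162,.0562]);yw=np.radians(74.6);ys=np.array([np.cos(yw),np.sin(yw),0]);hx=np.array([ys[1],-ys[0],0])
t=np.radians(15);n=np.array([0,0,np.cos(t)])-np.sin(t)*hx;Rt=toolR(-n,ys)
def go(h): s=observe();plan(F+n*h,Rt);print(s['position'],s['ft_force'].round(2),'axial',(s['ft_force']@n).round(2),s['gripper_width'].round(3),s['time_s'].round(2))
E
python3 -c "
from tgt import *
go(.125);print(F+n*.125)"
```

```text
shift tool cm [ 2.68 11.8  26.82] rotvec [-0.0219 -0.0024 -0.2607] | shift in target-tool axes [-0.31 11.52 27.08]Traceback (most recent call last):
  File "<string>", line 3, in <module>
    go(.125);print(F+n*.125)
    ~~^^^^^^
  File "tgt.py", line 4, in go
    def go(h): s=observe();plan(F+n*h,Rt);print(s['position'],s['ft_force'].round(2),'axial',(s['ft_force']@n).round(2),s['gripper_width'].round(3),s['time_s'].round(2))
                                                                                                                        ^^^^^^^^^^^^^^^^^^^^^^^^
AttributeError: 'float' object has no attribute 'round'
```

Call:
{"op": "servo_tool", "data": {"motion": [{"delta_pos": [0,1.48,3.35],"turn": [0,0,0],"jaw": 0},{"delta_pos": [0,1.48,3.35],"turn": [0,0,0],"jaw": 0},{"delta_pos": [0,1.48,3.35],"turn": [0,0,0],"jaw": 0},{"delta_pos": [0,1.48,3.35],"turn": [0,0,0],"jaw": 0},{"delta_pos": [0,1.48,3.35],"turn": [0,0,0],"jaw": 0},{"delta_pos": [0,1.48,3.35],"turn": [0,0,0],"jaw": 0},{"delta_pos": [0,1.46,3.35],"turn": [0,0,0],"jaw": 0},{"delta_pos": [0,1.46,3.35],"turn": [0,0,0],"jaw": 0}]}}

```text
time_s: 8.55
position: [0.4423, 0.3258, 0.2016]
ee_rot: [2.499, 1.568, -2.504]
ft_force: [0.7, -0.4, -0.2]
gripper_width: 0.259
```

Call:
{"op": "servo_tool", "data": {"motion": [{"delta_pos": [0,0,0],"turn": [-0.007,0,-0.087],"jaw": 0},{"delta_pos": [0,0,0],"turn": [-0.007,0,-0.087],"jaw": 0},{"delta_pos": [0,0,0],"turn": [-0.007,0,-0.087],"jaw": 0},{"delta_pos": [0,0,0],"turn": [0,0,0],"jaw": 0},{"delta_pos": [0,0,0],"turn": [0,0,0],"jaw": 0},{"delta_pos": [0,0,0],"turn": [0,0,0],"jaw": 0}]}}

```text
time_s: 9.05
position: [0.4434, 0.3243, 0.2027]
ee_rot: [-1.585, 1.313, -0.284]
ft_force: [0.1, -0.4, 0.3]
gripper_width: 0.258
```

```bash
sed -i "s/s\['gripper_width'\].round(3),s\['time_s'\].round(2)/round(float(s['gripper_width']),3),s['time_s']/" tgt.py
python3 -c "
from tgt import *
go(.085);snap('wrist','w8')"
```

```text
shift tool cm [6.5  0.6  0.09] rotvec [-0.0004 -0.0038 -0.0039] | shift in target-tool axes [6.5  0.62 0.07]
[0.44340819 0.3242605  0.20271732] [ 0.06 -0.39  0.32] axial 0.27 0.258 9.05
```

View pics/w8.png

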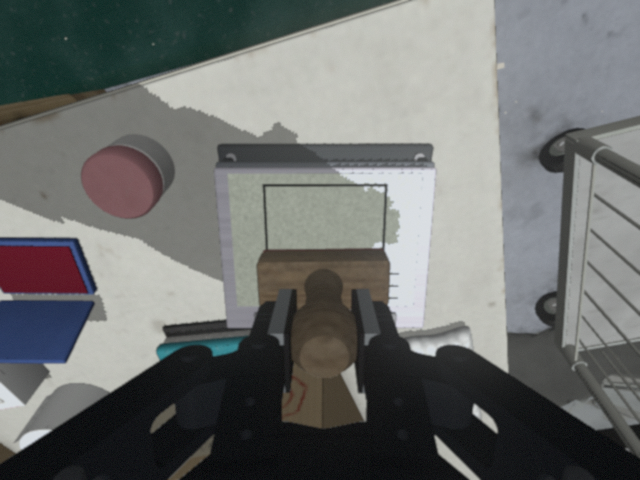

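The frame spans px 265 to 387 and the stamp sits at 325, so it is centred and square. Approaching to about 20 mm.

Call:
{"op": "servo_tool", "data": {"motion": [{"delta_pos": [2,0.6,0.09],"turn": [0,-0.004,-0.004],"jaw": 0},{"delta_pos": [2.5,0,0],"turn": [0,0,0],"jaw": 0},{"delta_pos": [2,0,0],"turn": [0,0,0],"jaw": 0},{"delta_pos": [0,0,0],"turn": [0,0,0],"jaw": 0},{"delta_pos": [0,0,0],"turn": [0,0,0],"jaw": 0},{"delta_pos": [0,0,0],"turn": [0,0,0],"jaw": 0}]}}

```text
time_s: 9.6
position: [0.4553, 0.3225, 0.1401]
ee_rot: [-1.564, 1.306, -0.263]
ft_force: [0.2, -0.1, -0.3]
gripper_width: 0.259
```

```bash
python3 -c "
from tgt import *
go(.07);p,d,s=snap('wrist','w9')
P=cloud('wrist',d,s);K,T=Tcw('wrist',s)
g=cv2.cvtColor(p,cv2.COLOR_RGB2GRAY)
# slip plane in this view above foot
Q=P[205:235,275:375].reshape(-1,3);Q=Q[~np.isnan(Q[:,0])];c=Q.mean(0);nn=np.linalg.svd(Q-c)[2][2];nn*=np.sign(nn[2]);print('n',nn,n,'dist plane to F',(F-c)@nn)
a=cv2.resize(p[170:320,230:420,::-1],None,fx=4,fy=4,interpolation=cv2.INTER_CUBIC);cv2.imwrite('pics/w9c.png',a)"
```

```text
shift tool cm [ 1.64  0.16 -0.08] rotvec [-0.0015  0.0014  0.003 ] | shift in target-tool axes [ 1.64  0.15 -0.08]
[0.45527323 0.32248419 0.14009465] [ 0.18 -0.08 -0.31] axial -0.34 0.259 9.6
n [-0.23735718  0.06393192  0.9693164 ] [-0.24952625  0.06873098  0.96592583] dist plane to F -0.00018161704556522208
```

View pics/w9c.png

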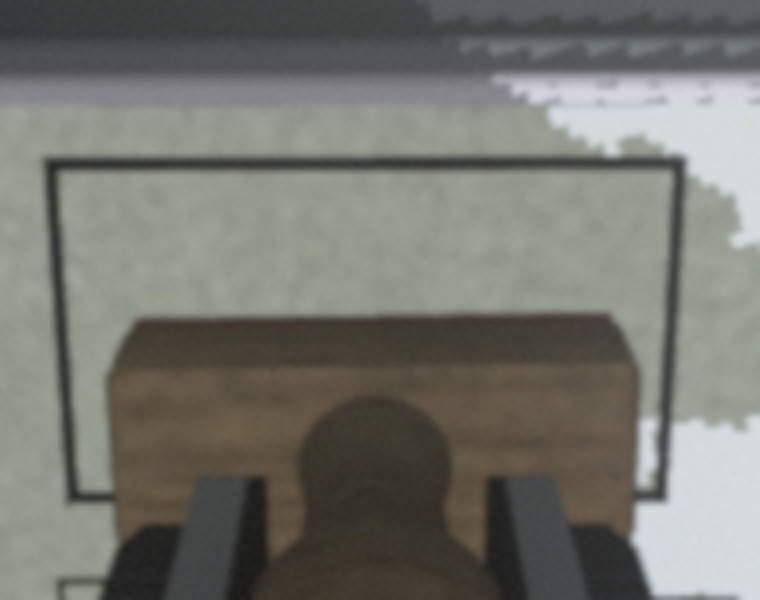

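Call:
{"op": "servo_tool", "data": {"motion": [{"delta_pos": [0.8,0.15,-0.08],"turn": [0,0,0],"jaw": 0},{"delta_pos": [0.7,0,0],"turn": [0,0,0],"jaw": 0},{"delta_pos": [0.3,0,0],"turn": [0,0,0],"jaw": 0},{"delta_pos": [0,0,0],"turn": [0,0,0],"jaw": 0},{"delta_pos": [0,0,0],"turn": [0,0,0],"jaw": 0}]}}

```text
time_s: 10.07
position: [0.4575, 0.3207, 0.1211]
ee_rot: [-1.568, 1.306, -0.266]
ft_force: [-0.5, 0.8, -0.8]
gripper_width: 0.255
```

```bash
python3 -c "
from tgt import *
go(.059);p,d,s=snap('wrist','w10')
a=cv2.resize(p[170:320,230:420,::-1],None,fx=4,fy=4,interpolation=cv2.INTER_CUBIC);cv2.imwrite('pics/w10c.png',a)"
```

```text
shift tool cm [ 0.85 -0.08  0.04] rotvec [-0.0004  0.0007  0.0029] | shift in target-tool axes [ 0.85 -0.08  0.04]
[0.45749961 0.32067691 0.12114663] [-0.46  0.77 -0.78] axial -0.59 0.255 10.0667
```

View pics/w10c.png

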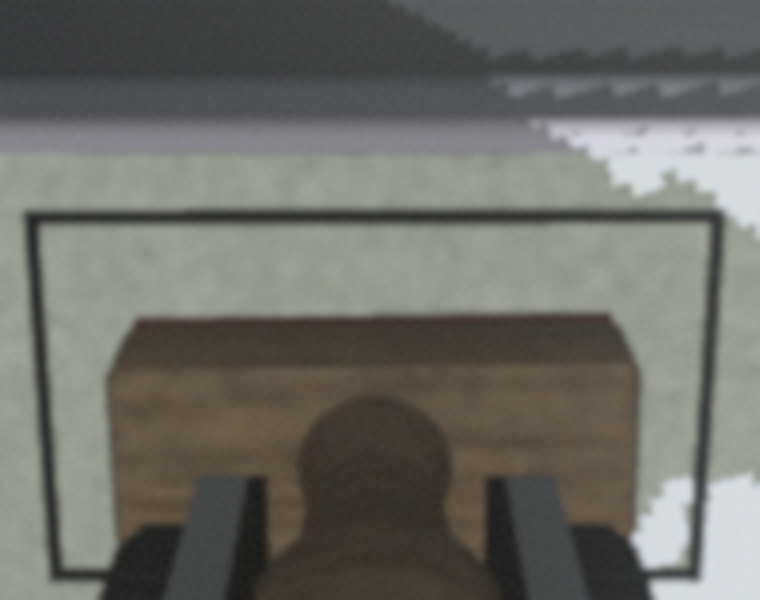

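The foot is well centred, with the front margin (frame edge row 217, foot 318) and the sides even. Pressing in small steps.

Call:
{"op": "servo_tool", "data": {"motion": [{"delta_pos": [0.15,-0.05,0.03],"turn": [0,0,0],"jaw": 0},{"delta_pos": [0.1,0,0],"turn": [0,0,0],"jaw": 0},{"delta_pos": [0.1,0,0],"turn": [0,0,0],"jaw": 0},{"delta_pos": [0,0,0],"turn": [0,0,0],"jaw": 0},{"delta_pos": [0,0,0],"turn": [0,0,0],"jaw": 0}]}}

```text
time_s: 10.53
position: [0.4591, 0.3207, 0.1182]
ee_rot: [-1.566, 1.306, -0.264]
ft_force: [0.1, -0.2, 2.2]
gripper_width: 0.261
```

```bash
python3 -c "
from tgt import *
go(.059)"
```

```text
shift tool cm [ 0.52 -0.01 -0.01] rotvec [-0.0005  0.0012  0.0033] | shift in target-tool axes [ 0.52 -0.01 -0.01]
[0.45909757 0.32074229 0.11815968] [ 0.14 -0.24  2.23] axial 2.1 0.261 10.5333
```

Contact at 2.1 N. About 5 mm more gives half travel.

Call:
{"op": "servo_tool", "data": {"motion": [{"delta_pos": [0.1,0,0],"turn": [0,0,0],"jaw": 0},{"delta_pos": [0.1,0,0],"turn": [0,0,0],"jaw": 0},{"delta_pos": [0.1,0,0],"turn": [0,0,0],"jaw": 0},{"delta_pos": [0.1,0,0],"turn": [0,0,0],"jaw": 0},{"delta_pos": [0,0,0],"turn": [0,0,0],"jaw": 0},{"delta_pos": [0,0,0],"turn": [0,0,0],"jaw": 0},{"delta_pos": [0,0,0],"turn": [0,0,0],"jaw": 0}]}}

```text
time_s: 11.12
position: [0.4601, 0.3204, 0.1143]
ee_rot: [-1.566, 1.306, -0.265]
ft_force: [-1.1, -1.9, 4.5]
gripper_width: 0.263
```

```bash
python3 -c "
from tgt import *
go(.059);p,d,s=snap('wrist','w11');go(.059)
P=cloud('wrist',d,s)
Q=P[225:242,270:378].reshape(-1,3);Q=Q[~np.isnan(Q[:,0])];c=Q.mean(0);nn=np.linalg.svd(Q-c)[2][2];nn*=np.sign(nn[2]);print('n',nn,'sink',(F-c)@n)
a=cv2.resize(p[170:320,230:420,::-1],None,fx=4,fy=4,interpolation=cv2.INTER_CUBIC);cv2.imwrite('pics/w11c.png',a)"
```

```text
shift tool cm [ 0.12 -0.02 -0.01] rotvec [-0.0004  0.0011  0.0033] | shift in target-tool axes [ 0.12 -0.02 -0.01]
[0.46005455 0.3204485  0.11428764] [-1.13 -1.87  4.53] axial 4.53 0.263 11.1167
shift tool cm [ 0.12 -0.01 -0.01] rotvec [-0.0006  0.0011  0.0033] | shift in target-tool axes [ 0.12 -0.01 -0.01]
[0.46007508 0.32043589 0.11430524] [-1.93 -0.57  5.02] axial 5.29 0.258 11.1667
n [-0.22617602  0.06131099  0.97215501] sink 0.003966134839165037
```

View pics/w11c.png

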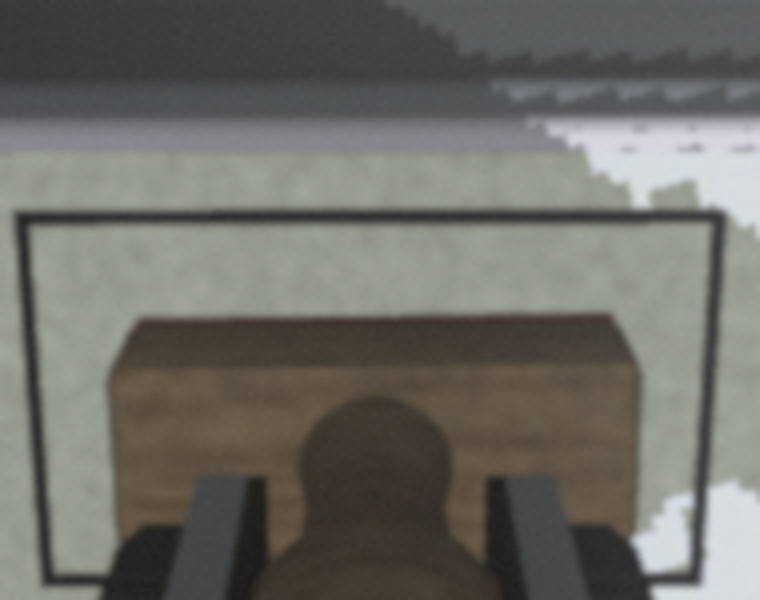

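Centred: side margins are 111 and 104 px (about 11 mm) and the front margin is about 11 mm. Sink is about 4 to 5 mm at about 5 N. One more millimetre.

Call:
{"op": "servo_tool", "data": {"motion": [{"delta_pos": [0.1,0,0],"turn": [0,0,0],"jaw": 0},{"delta_pos": [0,0,0],"turn": [0,0,0],"jaw": 0},{"delta_pos": [0,0,0],"turn": [0,0,0],"jaw": 0},{"delta_pos": [0,0,0],"turn": [0,0,0],"jaw": 0},{"delta_pos": [0,0,0],"turn": [0,0,0],"jaw": 0},{"delta_pos": [0,0,0],"turn": [0,0,0],"jaw": 0}]}}

```text
time_s: 11.67
position: [0.4604, 0.3203, 0.1133]
ee_rot: [-1.566, 1.306, -0.265]
ft_force: [-1.9, -1.1, 5.9]
gripper_width: 0.26
```

```bash
python3 -c "
from tgt import *
f=[]
for i in range(4):
    p,d,s=snap('wrist','w12');f.append(s['ft_force']@n)
go(.059);print('axial',np.round(f,2),s['joint_vel'].round(3))
P=cloud('wrist',d,s)
Q=P[225:242,270:378].reshape(-1,3);Q=Q[~np.isnan(Q[:,0])];c=Q.mean(0);print('sink',(F-c)@n)
snap('side','s12');a=cv2.imread('pics/s12.png')[90:230,220:400];cv2.imwrite('pics/s12c.png',cv2.resize(a,None,fx=4,fy=4,interpolation=cv2.INTER_CUBIC))"
```

```text
shift tool cm [ 0.02 -0.01 -0.01] rotvec [-0.0005  0.0011  0.0033] | shift in target-tool axes [ 0.02 -0.01 -0.01]
[0.46033214 0.32035296 0.11330656] [-1.6  -0.86  5.24] axial 5.4 0.259 11.8667
axial [6.13 5.24 4.83 5.24] [ 0.001  0.001 -0.002 -0.    -0.    -0.   ]
sink 0.004971744689149711
```

View pics/s12c.png

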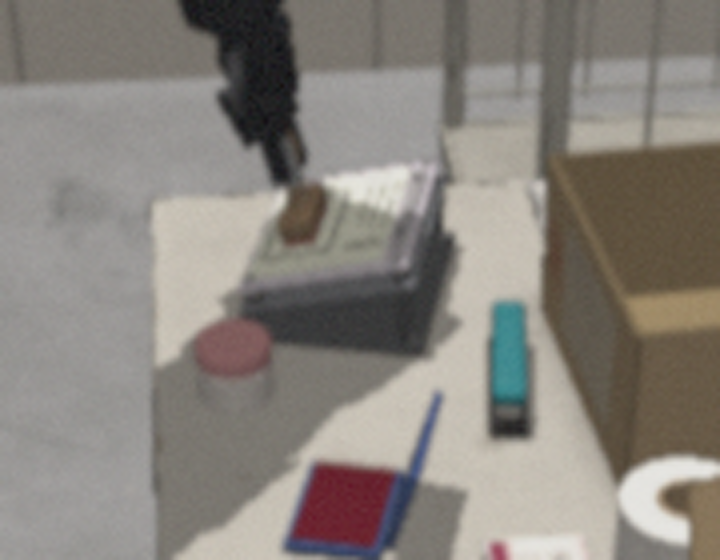

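The side view shows the stamp standing in the frame, with the jar, stapler and pad where they were. Sink is about 5 mm at about 5.4 N and the arm is still, so I'm handing in.

```bash
python3 -c "
from bench import *
print(sign_off())"
```

```text
the job is handed in; nothing more can be done
None
```

I inked the smaller stamp and handed the job in with it still gripped and pressed in the large frame, about 12 s into the 48 s. `sign_off()` gave no verdict.

- **Inking:** I pressed the stamp flat on the middle of the ink pad at about 10 N for over 0.5 s. Both camera views showed its foot wholly on the pad.
- **Final press:** The arm was at rest with an axial force of 5 to 6 N. The plate had sunk about 5 mm by depth camera, which fits the spring figures given.
- **Position in the frame:** Centring was within about 1 to 2 mm, judged from the last enlarged view, taken 1 mm before the final press. The tool was within about 0.2° of the slope angle I aimed for. In that view the foot looked turned about half a degree from the frame.
- **Other things on the bench:** The jar and stapler looked unmoved in the last side view. That view did not cover the calculator or all of the carton, but the arm went nowhere near the calculator and touched nothing I could see.
- **Small disagreement:** Slope fitted from depth read 13.5 to 15°, drifting lower in close views. I used the stated 15°.

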